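# Unhook the overdipping basket from its sprung-keeper drip hook

## Robot

A 6-joint arm with a two-finger parallel gripper is mounted at the origin on a cart in front of the work surface, level with it; the furniture and walls round the work are solid. World frame = base frame: x ahead of the robot, y to its left, z up, the work surface at z = 0. Lengths are in m, angles in rad, forces in N, time in s.
With the tool pointing down it reaches from about 0.25 to 0.725 m from the base axis. Payload 4 kg.
Tool frame: the origin (TCP) lies midway between the tips of the shut fingers; the grasp point (between the pads) lies 19 mm behind it; z points along the fingers, y is the direction in which the jaws open and shut (so a half turn about z gives the same grasp; the last joint's range is limited). The gripper opens to 85 mm and grips with 20 to 120 N. Pads are 22 mm wide; open, the fingers measure 114 mm over their backs; the gripper's body (76 mm by 85 mm) begins 54 mm behind the grasp point. The pads swing forward as they close: fully open they stand 13 mm farther back than shut.
Start: joints at [1.209, 0.241, 0.005, 1.335, 0, 1.571], TCP at [0.177, 0.468, 0.231] pointing down, gripper open.
Joint ranges: [-2.72, 2.72], [-1.05, 1.87], [-1.09, 1.28], [-1.99, 2.15], [-1.42, 1.44], [-3.14, 3.14]. Speed limits (rad/s): [2.79, 2.79, 3.14, 3.14, 3.14, 3.14].

## Interface

Orientations are given as a unit quaternion [x, y, z, w].
In Python, from workcell import bot, vision gives the robot as it stands. The module is installed in compiled form; this text tells all that it offers.
- The arm moves only by the tool send_rows, never from a script. Its argument "targets" is a list that holds one entry, the list of rows, each a list of 5 numbers: the shift along the world's x, y, z in cm, then the turn about the world's z in rad, then the finger opening in cm, from 0 to 8.54. A call has 1 to 12 rows; each row is the pose to reach, as a shift and turn from the pose commanded when the call began; what a row does not reach only later rows make up. A row lasts 1/8 s, in which the tool goes at most 62.5 mm and 10.7 degrees, less where a joint would pass 70% of its speed; a pose out of reach is approached as far as the arm can. A call with a gripper value outside its range is refused whole. The fingers move at their own pace and stop on an object; the grip force is fixed at half the most. Time passes only in rows, so rows that repeat a pose let the fingers close. It gives the time, the measured TCP pose, the force and the opening at its end, in the units of the state.
- bot.get_obs(): the state, without advancing time (a new reading comes with each control period).
- vision.camera(name): name is "side" or "top"; returns the picture (400x640x3 uint8, red, green, blue); there is no depth.
- vision.get_calibration(name): a dict with "vertical_fov" (degrees; the focal length in pixels is half the picture's height over the tangent of half this angle, whatever the lens; pixels are square), "cx", "cy" (the principal point, pixels), "rvec" (rotation vector, rad) and "tvec" (3), from world to camera coordinates, as OpenCV has them. Camera axes: x right, y down, z forward; pixel columns grow to the right and rows downward; lengths in m; the calibration is good to about 2 mm. A picture is of the moment at which its call begins. get_calibration takes no time and is no camera call.
- bot.job_done(): hands the job in, once; it reports no verdict.
Trained networks look in the newest picture that a camera, given by its name, has taken for a name from the list of things; names that differ only in an ending like _2 or _b are one class to them, and where a whole thing is asked for, a point or a joint stands for the part that bears it (a point fixed in the world has none). Each returns a list of dicts, best first, with "score" (0 to 1); they miss things now and then, are a little off and sometimes report something else, mostly with a low value. They report only what shows in the picture. A call takes as long as a camera call. They do not tell look-alikes from the thing itself.
- vision.boxes_of(target, camera): "uv" ([column, row] in pixels, amid what is visible of it).
The state is a dict: "clock": time; "joint_pos": joint angles; "joint_vel": joint speeds; "tau": joint torques, N m; "eef_pos": TCP position; "tool_rot": TCP orientation; "ft_force": force on the tool from outside, world axes, zero at the start; "ft_torque": the same for the moment, N m; "grip_width": finger opening in m.
Only numpy, scipy, OpenCV 4.12 (cv2) and the standard library are available. Lean on these libraries where they do the work, as an engineer would, in place of code of your own. Each camera call takes 0.05 s, during which the arm holds its last target.

## Task

The overdipped shell candle has finished dripping: take its wire basket off the safety hook by pressing its hanging bar back against the red sprung keeper, gently and only until it is fully open, and keeping it pressed while you lift the bar out past the hook's beak. Do not force the bar against the beak or the keeper against its stop; keep the basket level with the candle in it and set it down gently, upright in the middle of the drip pan, without disturbing the bottle, stamp or spool beside it.

Things in the scene. Friction and masses are not known exactly. Their poses are not given: they have to be found in the camera images.
- hook_stand: Fixed bench stand: dark steel base plate 180 x 150 x 6 mm, post 20 mm square whose front face is 68 mm behind the origin, post top at z 174 mm; a bright flat arm (14 mm wide in y) reaches forward from the post to x -50 mm and carries the hook head. Origin on the table under the bowl point. Its -x is the front, where the hook points; z up.
- dip_basket: Loose wire basket 70 (x) x 98 (y) x 42 mm on four 7 mm feet, 0.28 to 0.44 kg, hanging on the hook, level, with the same heading as the stand. Origin under its centre, on the feet's plane; z up. Two steel side rods at y +-33 mm (3 mm radius) rise to a dark wooden grip 18 (x) x 84 (y) x 28 mm at the top (z 181 to 209): grip it from above across its 18 mm.
- shell_candle: Cream shell-shaped candle 52 x 78 x 46 mm, 0.09 kg, lying loose in the basket, its top 55 mm above the basket's origin; origin under its centre.
- drip_pan: Fixed shallow aluminium pan 136 (x) x 170 (y) mm outside, rim 16 mm high, inside 130 x 164 mm, floor 3 mm above the table. Origin on the table under its centre; the basket fits in with its long side along the pan's y.
- scent_bottle: amber dropper bottle, 36 mm wide, 105 mm tall, standing on the table; bystander; origin under its centre
- wick_spool: spool of cotton wick lying on its flange, 52 mm across, 36 mm high, with a loose wick end; bystander; origin under it
- seal_stamp: hand stamp with dark turned handle and brass foot, 28 mm wide, 82 mm tall, standing; bystander; origin under its centre
- hook_bowl (a point): Point on the flat top of the arm, 161.5 mm above the stand's origin (axes as the stand); the hanging bar rests on the arm 12 to 14 mm in front (-x) of it. Top of the hook z 33 mm in this frame, top of the keeper z 37, lowest part z -21. The bar's way out: back, up between beak and keeper, then forward (-x) over the hook.
- hang_bar (a point): Middle of the basket's hanging bar: a steel rod 7 mm thick along the basket's y between the side rods, 135 mm above the basket's origin. It rests on the arm with its centre 3.5 mm above the bowl point, with free play between nose and keeper.
- grip (a point): Centre of the wooden grip, 195 mm above the basket's origin (60 mm above the hanging bar); axes as the basket.
- hook_head: Hook head clamped on the arm; origin at the bowl point. The pose is the clamp pad's: head (nose, beak, keeper together, 20 mm wide) is set up to 10 mm farther forward or back along x, UNMEASURED: find it by feel. For a head at 0: nose inner face x -28, outer -33; beak turns back over the bar, tip at x +2, underside z 24.5 mm; the bar rises past it only with its centre at x +5.5 or more.
- keeper_pin (a point): The red sprung keeper's pivot pin for a head at 0 (bowl x +4.5, z -16 mm, pin along y). Shut: plate upright, face at bowl x +2, on the beak's tip, z 2 to 37, 27 mm wide. The bar pushed to +x swings it back 0.2 rad to a hard stop: 4 N to start, 6 N at the stop with the bar low (bar x +2.5). The open face leans: the rising bar must follow it to x +7 at beak height. It springs shut.
Mind the look-alikes: they are no part of the job. Of the things like the dip_basket, leave any that is purple; of the rest the larger one is meant.

How it is judged:
By the outcome, as a careful person would: the job done as asked, in the order asked, and still so for the second after the job is handed in, with the robot touching nothing.
It also fails if it takes over 66 s, if anything falls off the work surface, if the arm or the gripper's body presses on something with over 40 N, if the wrist force passes 120 N, or if a joint passes its speed limit or range.

## Working session

There is one attempt and no reset: what is moved stays moved. The work goes in short steps, Python scripts to look and compute and a tool call to move; the robot and the scene stay as the last step left them, time stands still between calls to the robot, and variables do not carry over. Pictures are saved under pics/ and viewed, and the job is handed in when it is done.

Besides the shell and the picture viewer there is one more tool, called after "Request:" as name(argument=value, ...), one argument or row to a line, values as JSON. send_rows: Moves the arm, as the interface text tells. Its arguments: {"type":"object","properties":{"targets":{"type":"array"}},"required":["targets"]}

```bash
ls; mkdir -p pics
python3 - <<'E'
from workcell import bot, vision
import cv2
print(bot.get_obs())
for n in ("side","top"):
    im=vision.camera(n); cv2.imwrite(f"pics/{n}0.png",im[:,:,::-1]); print(n,vision.get_calibration(n))
    for t in ["dip_basket","hook_stand","drip_pan","shell_candle","hang_bar","grip","hook_head","keeper_pin","scent_bottle","wick_spool","seal_stamp"]:
        print(t,[(d['uv'],round(d['score'],2)) for d in vision.boxes_of(t,n)])
E
```

```text
pics
{'clock': 0.0, 'joint_pos': array([1.20900567e+00, 2.41401094e-01, 3.74805998e-03, 1.33521105e+00,
       4.42147379e-06, 1.57082195e+00]), 'joint_vel': array([ 0.00169989, -0.00029826,  0.00157256,  0.00082086, -0.00248573,
        0.00105556]), 'tau': array([ 7.12045839e-04, -3.72315967e+01,  2.52408046e+01,  1.69660861e-02,
        2.26700618e-04,  9.40640291e-06]), 'eef_pos': array([0.17675225, 0.46704807, 0.23042799]), 'tool_rot': array([ 1.79922869e-01,  9.83680178e-01, -1.01661247e-03, -1.88166929e-04]), 'ft_force': array([-0.69734117, -0.44663437, -0.40405072]), 'ft_torque': array([0.00346356, 0.03344271, 0.02536068]), 'grip_width': 0.08534256519196835}
side {'vertical_fov': 50.77368050534345, 'cx': 312.1485246617045, 'cy': 207.3910740726615, 'rvec': array([ 0.03266424, -2.83346994,  1.34754926]), 'tvec': array([0.50837221, 0.16855369, 0.95936199])}
dip_basket [([297.2, 181.1], 0.67), ([310.3, 203.7], 0.57), ([384.4, 186.5], 0.56)]
hook_stand [([284.1, 215.5], 0.84), ([302.4, 167.6], 0.51)]
drip_pan [([313.7, 366.3], 0.68), ([308.1, 194.7], 0.2)]
shell_candle [([314.9, 2
[... 484 characters left out ...]
249018, 'rvec': array([ 2.16691407, -2.1561762 ,  0.18029986]), 'tvec': array([-0.08256082,  0.50948782,  1.12983775])}
dip_basket [([390.4, 257.8], 0.73), ([356.4, 189.9], 0.69), ([407.1, 183.9], 0.69)]
hook_stand [([355.8, 177.4], 0.65)]
drip_pan [([225.5, 201.8], 0.6)]
shell_candle [([350.8, 194.3], 0.64), ([357.3, 189.2], 0.61)]
hang_bar [([406.0, 184.3], 0.79), ([357.9, 188.9], 0.72), ([392.9, 257.5], 0.61), ([350.1, 196.2], 0.61)]
grip [([404.5, 185.7], 0.78), ([393.0, 258.1], 0.59), ([362.7, 186.2], 0.58)]
hook_head [([361.2, 190.8], 0.5), ([356.8, 175.5], 0.33)]
keeper_pin [([359.4, 187.0], 0.43)]
scent_bottle []
wick_spool [([296.3, 210.4], 0.81)]
seal_stamp [([322.1, 140.9], 0.65)]
```

View pics/side0.png

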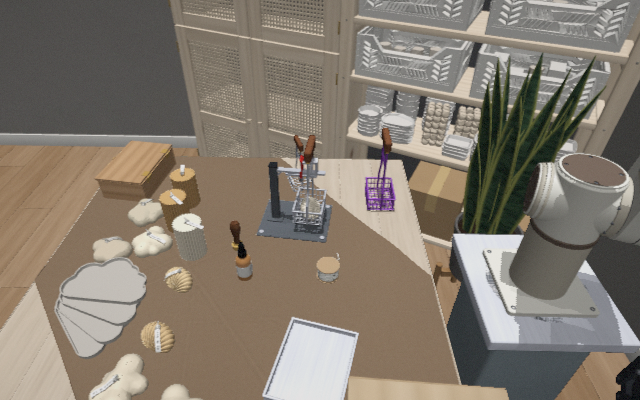

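View pics/top0.png

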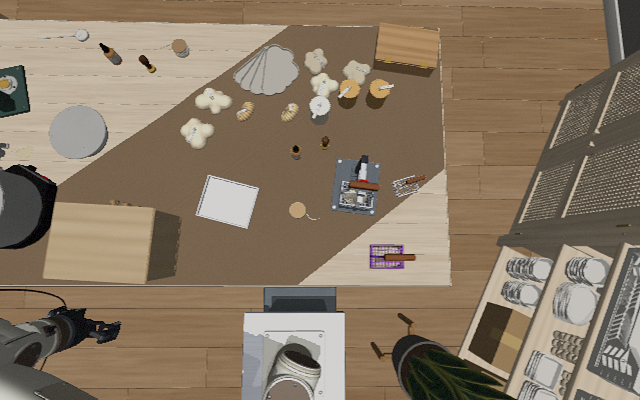

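Run:
```python
import cv2
s=cv2.imread("pics/side0.png")[120:300,210:430]; cv2.imwrite("pics/side0c.png",cv2.resize(s,None,fx=3.3,fy=3.3,interpolation=cv2.INTER_CUBIC))
s=cv2.imread("pics/top0.png")[120:290,270:440]; cv2.imwrite("pics/top0c.png",cv2.resize(s,None,fx=3.5,fy=3.5,interpolation=cv2.INTER_CUBIC))
```

```text
(no output)
```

View pics/side0c.png

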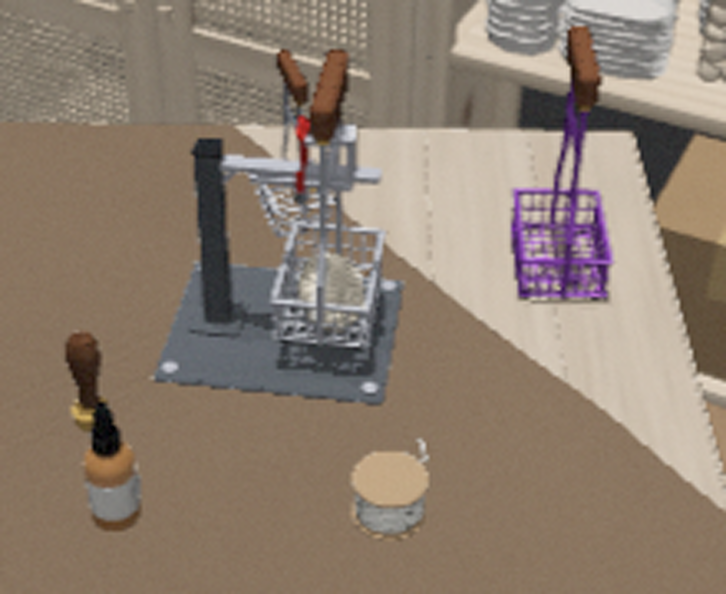

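View pics/top0c.png

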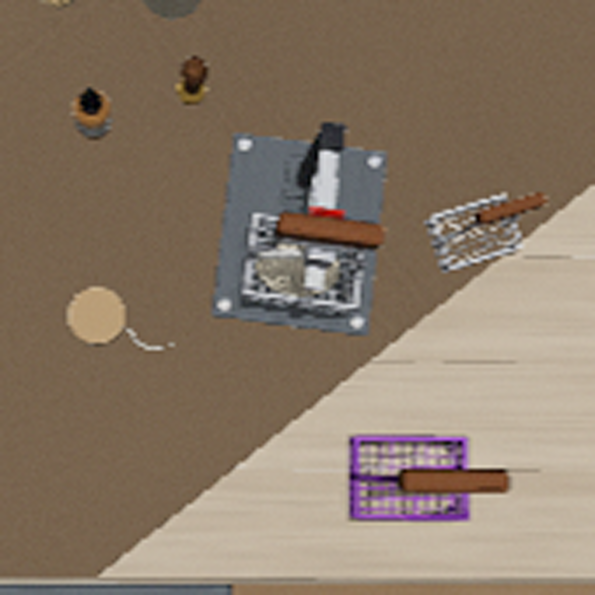

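The full-size basket on the hook is at side (310,200) and top (357,190). The purple one is at side (382,187), top (390,257), and a smaller metal one sits behind the stand at side (297,170), top (407,184). The one on the hook is the largest that isn't purple and it holds the candle, so it's the one meant; the crop confirms it. Next I measure the poses.

```bash
cat > h.py <<'E'
import numpy as np, cv2
from scipy.optimize import least_squares
from workcell import bot, vision
C={}
for n in("side","top"):
    c=vision.get_calibration(n); f=200/np.tan(np.radians(c["vertical_fov"])/2)
    C[n]=(np.array([[f,0,c["cx"]],[0,f,c["cy"]],[0,0,1]]),np.array(c["rvec"]),np.array(c["tvec"]))
def proj(P,n):
    K,r,t=C[n]; return cv2.projectPoints(np.asarray(P,float).reshape(-1,3),r,t,K,None)[0].reshape(-1,2)
def onplane(uv,n,z):
    K,r,t=C[n]; R=cv2.Rodrigues(r)[0]; o=-R.T@t; d=R.T@np.linalg.inv(K)@np.array([uv[0],uv[1],1.]); return o+d*(z-o[2])/d[2]
def tri(a,b):
    f=lambda P:np.r_[proj(P,"side")[0]-a,proj(P,"top")[0]-b]
    s=least_squares(f,onplane(b,"top",.1)); return s.x,np.sqrt(np.mean(s.fun**2))
E
python3 - <<'E'
from h import *
tc=lambda u:(270+u[0]/3.5-.36,120+u[1]/3.5-.36); sc=lambda u:(210+u[0]/3.3-.35,120+u[1]/3.3-.35)
print("base top");T=[onplane(tc(p),"top",.006) for p in[(232,133),(386,152),(367,334),(213,315)]];print(np.round(T,4))
print("base side");S=[onplane(sc(p),"side",.006) for p in[(404,281),(384,404),(153,381)]];print(np.round(S,4))
for nm,z,pts in(("griptop",.239,[(277,212),(385,226),(383,247),(279,233)]),):
    print(nm,np.round([onplane(tc(p),"top",z) for p in pts],4))
for n in C: K,r,t=C[n]; print(n,-cv2.Rodrigues(r)[0].T@t)
E
python3 - <<'E'
import cv2
for n,(a,b,c,d),f in(("side0",(125,215,260,340),9),("top0",(145,225,325,400),9),("top0",(165,240,180,275),8),("side0",(310,400,255,375),6)):
    s=cv2.imread(f"pics/{n}.png")[a:b,c:d]; cv2.imwrite(f"pics/z_{n}_{a}.png",cv2.resize(s,None,fx=f,fy=f,interpolation=cv2.INTER_CUBIC)[:600,:800])
E
```

```text
base top
[[ 0.6528 -0.1339  0.006 ]
 [ 0.6356 -0.2819  0.006 ]
 [ 0.4602 -0.2605  0.006 ]
 [ 0.4773 -0.1155  0.006 ]]
base side
[[ 0.4589 -0.2586  0.006 ]
 [ 0.4763 -0.1103  0.006 ]
 [ 0.6531 -0.131   0.006 ]]
griptop [[ 0.5313 -0.1515  0.239 ]
 [ 0.5211 -0.2342  0.239 ]
 [ 0.5048 -0.2323  0.239 ]
 [ 0.515  -0.1529  0.239 ]]
side [0.49924694 0.64812366 0.73342778]
top [ 0.34770141 -0.04891731  1.19148575]
```

View pics/z_side0_125.png

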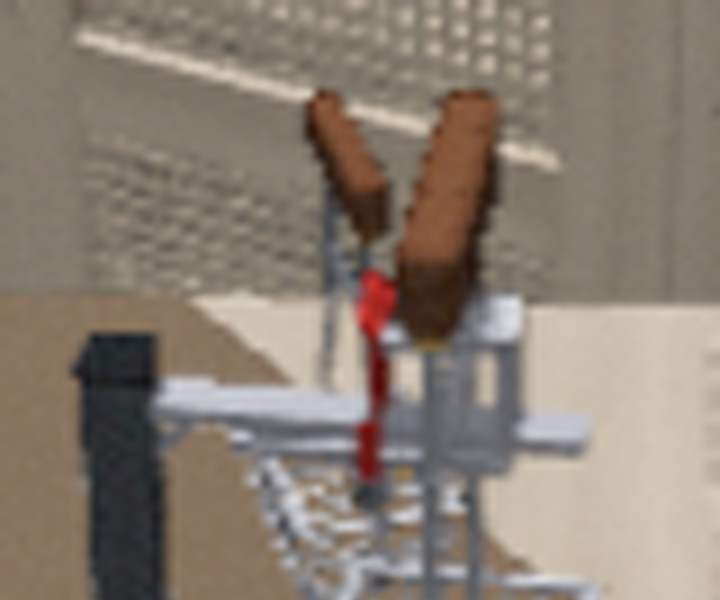

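View pics/z_top0_145.png

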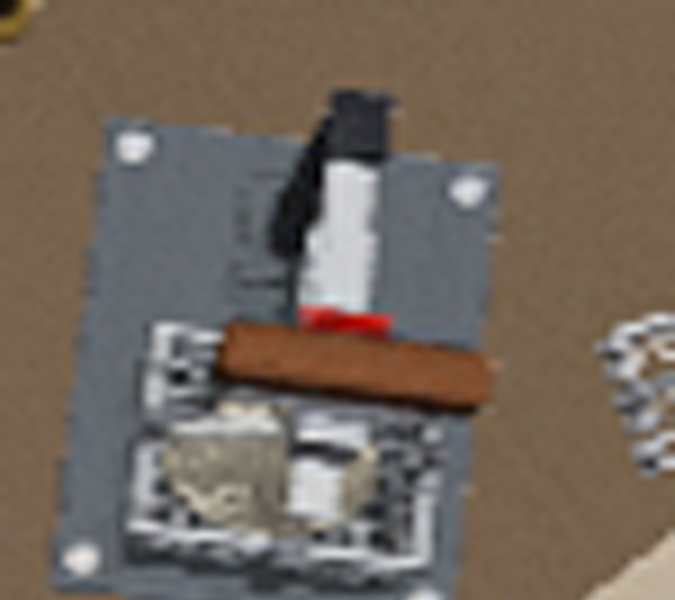

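View pics/z_top0_165.png

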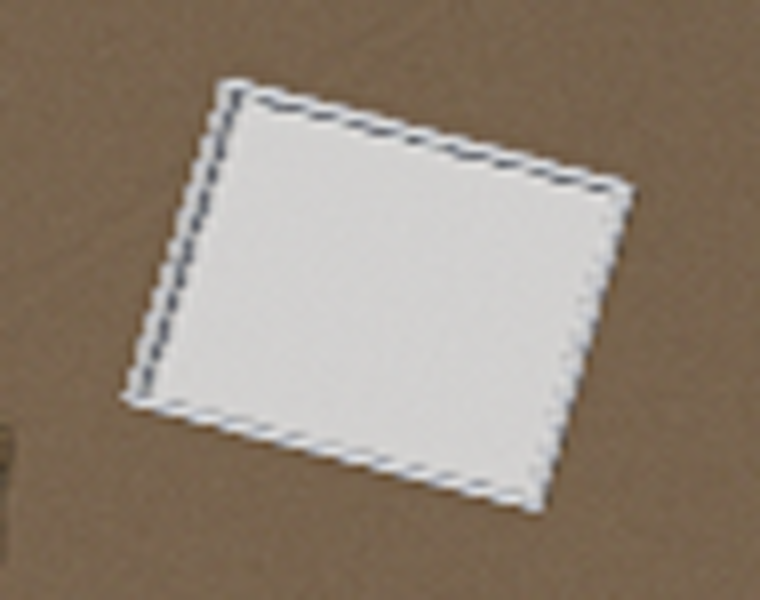

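View pics/z_side0_310.png

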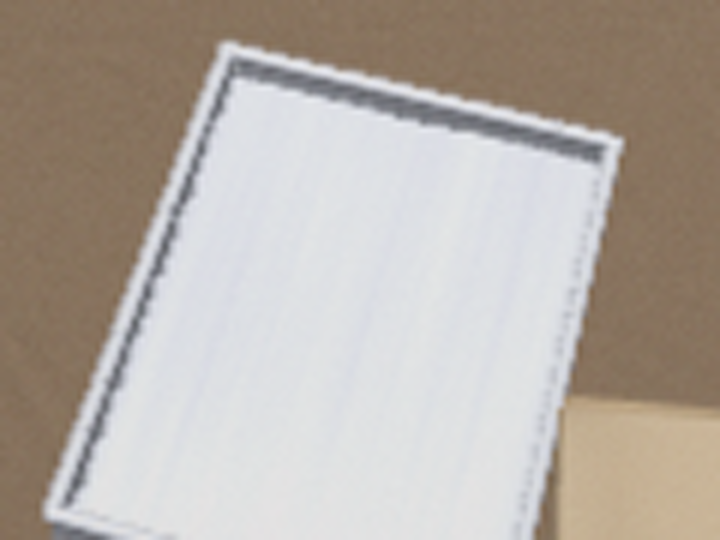

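```bash
cat >> h.py <<'E'
Z=lambda u,o,f:(o[0]+(u[0]+.5)/f-.5,o[1]+(u[1]+.5)/f-.5)
def fr(x,y,th,P):
    c,s=np.cos(th),np.sin(th);P=np.atleast_2d(np.asarray(P,float)); return np.c_[x+c*P[:,0]-s*P[:,1],y+s*P[:,0]+c*P[:,1],P[:,2]]
E
cat > fit.py <<'E'
from h import *
st=lambda p:Z(p,(325,145),9); ss=lambda p:Z(p,(260,125),9)
th=-.115
post=onplane(st((359,126)),"top",.174); print("post",post, "origin",fr(*post[:2],th,[-.078,0,0]))
a=np.array(ss((590,415))); # arm tip, near/far? top face tip right corner
print("armtip side", onplane(a,"side",.1615), fr(*onplane(a,"side",.1615)[:2],th,[.05,0,0]))
k=onplane(st((347,314)),"top",.1985); print("keeper top",k)
gt=[onplane(st(p),"top",.239) for p in[(228,322),(494,352),(488,409),(220,378)]]; g=np.mean(gt,0);print("grip",g)
gs=[onplane(ss(p),"side",.239) for p in[(445,92),(498,95),(480,262),(402,258)]];print("grip side",np.round(gs,4),np.mean(gs,0))
# pan
pt=[onplane(Z(p,(180,165),8),"top",.016) for p in[(225,80),(634,184),(543,512),(124,400)]]
print("pan top",np.round(pt,4),np.mean(pt,0))
ps=[onplane(Z(p,(255,310),6),"side",.016) for p in[(226,42),(622,138),(45,518)]]
print("pan side",np.round(ps,4),(ps[1]+ps[2])/2)
for A in(pt,):
    A=np.array(A); d=(A[0]-A[1]);print("pan yaw",np.arctan2(-d[0],d[1]),np.arctan2(-(A[3]-A[2])[0],(A[3]-A[2])[1]),np.linalg.norm(d),np.linalg.norm(A[1]-A[2]))
E
python3 fit.py
```

```text
post [ 0.60770653 -0.20426464  0.174     ] origin [[ 0.53022174 -0.1953144   0.        ]]
armtip side [ 0.48214175 -0.19571332  0.1615    ] [[ 0.53181149 -0.20145065  0.        ]]
keeper top [ 0.54156978 -0.19594765  0.1985    ]
grip [ 0.51821121 -0.1928922   0.239     ]
grip side [[ 0.5219 -0.2305  0.239 ]
 [ 0.508  -0.2294  0.239 ]
 [ 0.5112 -0.1471  0.239 ]
 [ 0.5303 -0.1484  0.239 ]] [ 0.51786706 -0.1888574   0.239     ]
pan top [[0.5892 0.2874 0.016 ]
 [0.5473 0.1196 0.016 ]
 [0.4134 0.1525 0.016 ]
 [0.4576 0.3217 0.016 ]] [0.50187813 0.22030674 0.016     ]
pan side [[0.5468 0.1213 0.016 ]
 [0.4142 0.1561 0.016 ]
 [0.5898 0.2883 0.016 ]] [0.5019894  0.22219373 0.016     ]
pan yaw -0.24448935617812065 -0.2556601127595995 0.17289115098322472 0.137928636920113
```

```bash
cat > ov.py <<'E'
from h import *
ox,oy,th=.531,-.197,-.115
for d in(-.01,0,.01):
    P=[[-.033+d,-.010,.1945],[-.033+d,.010,.1945],[-.033+d,.01,.1405],[.002+d,.0135,.1985],[.002+d,-.0135,.1985],[.0045+d,.0135,.1455],[-.05,.007,.1615],[-.05,-.007,.1615],[.068,.007,.1615]]
    s=proj(fr(ox,oy,th,P),"side"); t=proj(fr(ox,oy,th,P),"top")
    print(d,"side",np.round((s-[260,125]+.5)*9-.5).astype(int).tolist()); print("  top",np.round((t-[325,145]+.5)*9-.5).astype(int).tolist())
E
python3 ov.py; cat > /dev/null
```

```text
-0.01 side [[574, 297], [565, 338], [561, 508], [430, 322], [444, 267], [421, 489], [590, 439], [596, 410], [153, 404]]
  top [[367, 490], [303, 482], [281, 505], [305, 368], [391, 378], [284, 388], [296, 519], [340, 524], [334, 160]]
0 side [[536, 294], [527, 335], [524, 505], [392, 319], [407, 264], [384, 486], [590, 439], [596, 410], [153, 404]]
  top [[370, 458], [306, 450], [284, 475], [308, 336], [395, 347], [287, 358], [296, 519], [340, 524], [334, 160]]
0.01 side [[499, 291], [489, 332], [487, 502], [353, 316], [370, 261], [347, 483], [590, 439], [596, 410], [153, 404]]
  top [[373, 426], [310, 418], [287, 445], [312, 305], [398, 315], [291, 328], [296, 519], [340, 524], [334, 160]]
```

Request:
send_rows(
  targets=[
    [[0,-4,2,0,8.5],[1,-9,4,-0.1,8.5],[3,-15,6,-0.25,8.5],[6,-21,8,-0.4,8.5],[10,-27,10,-0.55,8.5],[14,-33,10,-0.7,8.5],[18,-39,10,-0.85,8.5],[22,-45,10,-1.0,8.5],[26,-51,10,-1.15,8.5],[30,-57,10,-1.25,8.5],[33,-63,10,-1.324,8.5],[34.1,-65.8,10,-1.324,8.5]],
  ],
)

```text
clock: 2.7
eef_pos: [0.4991, -0.1547, 0.3313]
tool_rot: [0.747, 0.665, 0.0, 0.0]
ft_force: [0.1, 0.2, 0.9]
grip_width: 0.0849
```

```bash
cat > o.py <<'E'
from workcell import bot
import numpy as np
o=bot.get_obs(); q=o["tool_rot"]
from scipy.spatial.transform import Rotation as R
y=R.from_quat(q).as_matrix()
print(o["clock"],np.round(o["eef_pos"],4),"yaw",round(float(np.arctan2(y[1,1],y[0,1])),4),"zax",np.round(y[:,2],3),"F",np.round(o["ft_force"],2),"T",np.round(o["ft_torque"],3),o["grip_width"],np.round(o["joint_vel"],3))
E
python3 o.py
```

```text
2.7 [ 0.4991 -0.1547  0.3313] yaw -0.1156 zax [ 0.001  0.    -1.   ] F [0.12 0.18 0.87] T [ 0.063 -0.077 -0.02 ] 0.08487577155817197 [-0.73   0.709  0.915  0.197  0.002 -0.744]
```

Request:
send_rows(
  targets=[
    [[0,0,0,0,8.5],[0,0,0,0,8.5],[0,0,0,0,8.5],[0,0,0,0,8.5]],
  ],
)

```text
clock: 3.2
eef_pos: [0.4979, -0.1515, 0.3321]
tool_rot: [0.746, 0.666, 0.0, 0.001]
ft_force: [0.2, -0.1, -0.2]
grip_width: 0.0851
```

```bash
python3 o.py
python3 - <<'E'
from h import *
for n in("side","top"):
    im=vision.camera(n); cv2.imwrite(f"pics/{n}1.png",im[:,:,::-1])
a=cv2.imread("pics/side1.png")[90:220,240:400];b=cv2.imread("pics/top1.png")[130:230,290:410]
a=cv2.resize(a,(480,390),interpolation=2);b=cv2.resize(b,(468,390),interpolation=2)
cv2.imwrite("pics/m1.png",np.hstack([a,b])[:, :800])
E
```

```text
3.2 [ 0.4979 -0.1515  0.3321] yaw -0.1131 zax [ 0.001 -0.    -1.   ] F [ 0.17 -0.14 -0.21] T [-0.     0.029 -0.058] 0.08506783942967167 [-0.002  0.002  0.001  0.001 -0.001 -0.001]
```

View pics/m1.png

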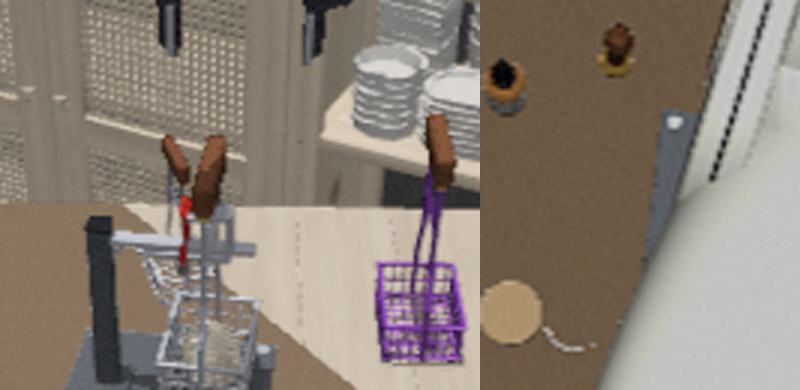

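```bash
python3 -c "
from h import *
print(tri(np.array((298.5,142.5)),np.array((416,179))), tri(np.array((260+347/9,125+160/9)),np.array((416,179))))"
```

```text
(array([ 0.55478153, -0.36198125,  0.14069381]), np.float64(0.16615726667491404)) (array([ 0.55480192, -0.36225874,  0.13969462]), np.float64(0.20604868333631352))
```

Request:
send_rows(
  targets=[
    [[1,-2,0,0,8.5],[2,-4,0,0,8.5],[2,-4,-3,0,8.5],[2,-4,-6,0,8.5],[2,-4,-7,0,8.5],[2,-4,-7,0,8.5],[2,-4,-7,0,8.5]],
  ],
)

```text
clock: 4.18
eef_pos: [0.5189, -0.1928, 0.2628]
tool_rot: [0.746, 0.665, 0.001, 0.001]
ft_force: [0.3, 0.3, 0.2]
grip_width: 0.0847
```

```bash
python3 o.py
python3 - <<'E'
from h import *
for n in("side","top"):
    im=vision.camera(n); cv2.imwrite(f"pics/{n}2.png",im[:,:,::-1])
a=cv2.imread("pics/side2.png")[90:220,240:370];
cv2.imwrite("pics/m2.png",cv2.resize(a,(590,590),interpolation=2))
E
```

```text
4.175 [ 0.5189 -0.1928  0.2628] yaw -0.1146 zax [ 0.002 -0.001 -1.   ] F [0.29 0.27 0.22] T [-0.033  0.03   0.037] 0.08467898732156127 [-0.002 -0.003  0.005 -0.003  0.002  0.002]
```

View pics/m2.png

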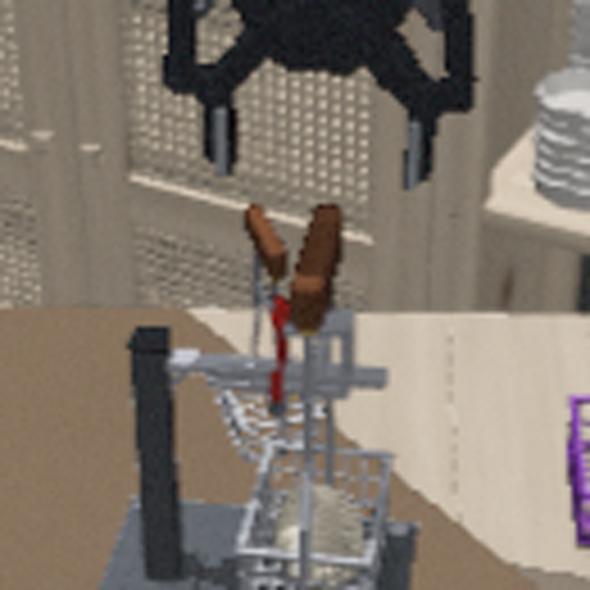

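Request:
send_rows(
  targets=[
    [[0,0.1,-2,0,8.5],[0,0.1,-4,0,8.5],[0,0.1,-5,0,7],[0,0.1,-5,0,5.5],[0,0.1,-5,0,4],[0,0.1,-5,0,3],[0,0.1,-5,0,2.5],[0,0.1,-5,0,2.5]],
  ],
)

```text
clock: 5.28
eef_pos: [0.5183, -0.1917, 0.2115]
tool_rot: [0.747, 0.665, 0.0, 0.0]
ft_force: [-0.7, 0.9, -0.1]
grip_width: 0.0251
```

```bash
python3 o.py
python3 - <<'E'
from h import *
for n in("side",):
    im=vision.camera(n); cv2.imwrite(f"pics/{n}3.png",im[:,:,::-1])
a=cv2.imread("pics/side3.png")[110:210,250:350];
cv2.imwrite("pics/m3.png",cv2.resize(a,(590,590),interpolation=2))
E
```

```text
5.275 [ 0.5183 -0.1917  0.2115] yaw -0.115 zax [ 0. -0. -1.] F [-0.72  0.9  -0.1 ] T [-0.003 -0.029  0.017] 0.025088580004275718 [ 0.     0.002 -0.002 -0.002 -0.001 -0.   ]
```

View pics/m3.png

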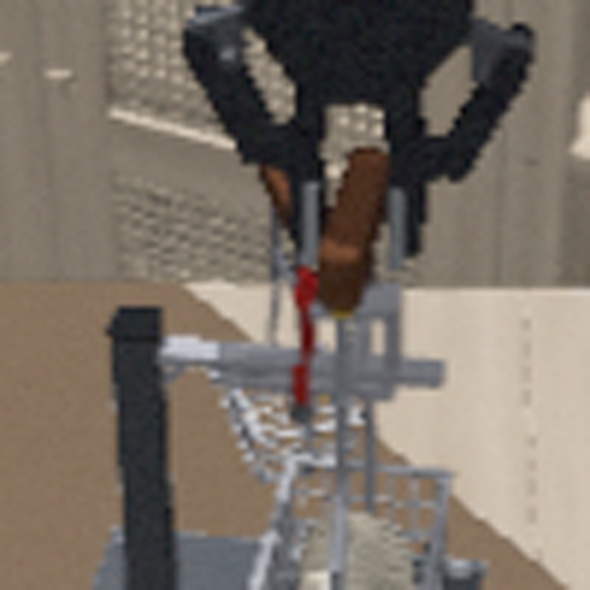

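Request:
send_rows(
  targets=[
    [[0,0,0,0,2.1],[0,0,0,0,1.8],[0,0,0,0,1.4],[0,0,0,0,0.8],[0,0,0,0,0.8],[0,0,0,0,0.8]],
  ],
)

```text
clock: 6.08
eef_pos: [0.5189, -0.1918, 0.2116]
tool_rot: [0.747, 0.665, 0.001, 0.001]
ft_force: [3.1, -0.5, 0.7]
grip_width: 0.0171
```

```bash
python3 o.py
```

```text
6.075 [ 0.5189 -0.1918  0.2116] yaw -0.1149 zax [ 0.002 -0.    -1.   ] F [ 3.09 -0.51  0.69] T [-0.067 -1.047 -0.026] 0.017108714212798186 [-0.001 -0.    -0.     0.    -0.     0.   ]
```

Request:
send_rows(
  targets=[
    [[0,0,0.1,0,0.8],[0,0,0.2,0,0.8],[0,0,0.3,0,0.8],[0,0,0.3,0,0.8],[0,0,0.3,0,0.8],[0,0,0.3,0,0.8]],
  ],
)

```text
clock: 6.82
eef_pos: [0.518, -0.1917, 0.2141]
tool_rot: [0.747, 0.665, -0.0, -0.0]
ft_force: [-0.6, 0.5, -5.2]
grip_width: 0.017
```

```bash
python3 o.py
```

```text
6.825 [ 0.518  -0.1917  0.2141] yaw -0.115 zax [-0.  0. -1.] F [-0.6   0.5  -5.17] T [0.021 0.064 0.009] 0.01703376340982101 [-0.001 -0.     0.002  0.001  0.001 -0.001]
```

Request:
send_rows(
  targets=[
    [[0.1,-0.01,0,0,0.8],[0.25,-0.03,0,0,0.8],[0.4,-0.05,0,0,0.8],[0.55,-0.06,0,0,0.8],[0.7,-0.08,0,0,0.8],[0.8,-0.09,0,0,0.8],[0.9,-0.1,0,0,0.8],[0.9,-0.1,0,0,0.8],[0.9,-0.1,0,0,0.8],[0.9,-0.1,0,0,0.8]],
  ],
)

```text
clock: 8.07
eef_pos: [0.5272, -0.1927, 0.2143]
tool_rot: [0.747, 0.665, -0.0, -0.0]
ft_force: [0.7, 0.9, -4.6]
grip_width: 0.0169
```

```bash
python3 o.py
```

```text
8.075 [ 0.5272 -0.1927  0.2143] yaw -0.115 zax [-0.  0. -1.] F [ 0.72  0.9  -4.57] T [0.015 0.069 0.03 ] 0.016944383071628193 [-0.001 -0.     0.002 -0.001  0.001  0.001]
```

Request:
send_rows(
  targets=[
    [[0.1,-0.01,0,0,0.8],[0.2,-0.02,0,0,0.8],[0.3,-0.03,0,0,0.8],[0.3,-0.03,0,0,0.8],[0.3,-0.03,0,0,0.8]],
  ],
)

```text
clock: 8.7
eef_pos: [0.5302, -0.193, 0.2143]
tool_rot: [0.747, 0.665, -0.0, -0.0]
ft_force: [-0.7, -0.5, -5.0]
grip_width: 0.0168
```

```bash
python3 o.py
```

```text
8.7 [ 0.5302 -0.193   0.2143] yaw -0.1149 zax [-0.  0. -1.] F [-0.66 -0.47 -5.05] T [-0.    -0.054  0.013] 0.016798191368707607 [-0.001 -0.002 -0.003  0.    -0.    -0.001]
```

Request:
send_rows(
  targets=[
    [[0.1,-0.01,0,0,0.8],[0.2,-0.02,0,0,0.8],[0.2,-0.02,0,0,0.8],[0.2,-0.02,0,0,0.8]],
  ],
)

```text
clock: 9.2
eef_pos: [0.5322, -0.1932, 0.2143]
tool_rot: [0.747, 0.665, -0.0, -0.0]
ft_force: [0.1, -1.1, -4.3]
grip_width: 0.0169
```

```bash
python3 o.py
```

```text
9.2 [ 0.5322 -0.1932  0.2143] yaw -0.115 zax [-0. -0. -1.] F [ 0.05 -1.11 -4.33] T [0.041 0.054 0.041] 0.01690777209783702 [-0.002  0.001 -0.002 -0.001  0.001  0.004]
```

Request:
send_rows(
  targets=[
    [[0.1,-0.01,0,0,0.8],[0.1,-0.01,0,0,0.8],[0.1,-0.01,0,0,0.8]],
  ],
)

```text
clock: 9.57
eef_pos: [0.5326, -0.1932, 0.2142]
tool_rot: [0.747, 0.665, -0.0, -0.001]
ft_force: [-3.9, 1.0, -4.0]
grip_width: 0.0171
```

```bash
python3 o.py
```

```text
9.575 [ 0.5326 -0.1932  0.2142] yaw -0.1151 zax [-0.001  0.    -1.   ] F [-3.92  1.01 -3.97] T [ 0.135  0.841 -0.082] 0.017082241452676342 [-0.    -0.002 -0.001  0.     0.002 -0.009]
```

Request:
send_rows(
  targets=[
    [[0.1,-0.01,0,0,0.8],[0.1,-0.01,0,0,0.8],[0.1,-0.01,0,0,0.8]],
  ],
)

```text
clock: 9.95
eef_pos: [0.5339, -0.1934, 0.2143]
tool_rot: [0.747, 0.665, -0.0, -0.0]
ft_force: [-4.1, -0.9, -3.5]
grip_width: 0.017
```

```bash
python3 o.py
```

```text
9.95 [ 0.5339 -0.1934  0.2143] yaw -0.1151 zax [-0.001  0.    -1.   ] F [-4.06 -0.86 -3.52] T [ 0.113  1.183 -0.061] 0.017026133581316195 [-0.     0.001 -0.    -0.    -0.001 -0.002]
```

Request:
send_rows(
  targets=[
    [[0.05,-0.01,0,0,0.8],[0.1,-0.01,0,0,0.8],[0.1,-0.01,0,0,0.8],[0.1,-0.01,0,0,0.8]],
  ],
)

```text
clock: 10.45
eef_pos: [0.5352, -0.1936, 0.2143]
tool_rot: [0.747, 0.665, -0.0, 0.0]
ft_force: [-3.8, 0.5, -3.0]
grip_width: 0.0168
```

```bash
python3 o.py
```

```text
10.45 [ 0.5352 -0.1936  0.2143] yaw -0.115 zax [ 0. -0. -1.] F [-3.8   0.5  -2.98] T [0.032 1.227 0.044] 0.016791766853274052 [-0.     0.    -0.001  0.001  0.    -0.009]
```

Request:
send_rows(
  targets=[
    [[0.05,-0.01,0,0,0.8],[0.1,-0.01,0,0,0.8],[0.1,-0.01,0,0,0.8],[0.1,-0.01,0,0,0.8]],
  ],
)

```text
clock: 10.95
eef_pos: [0.5362, -0.1937, 0.2143]
tool_rot: [0.747, 0.665, -0.0, 0.0]
ft_force: [-4.4, -0.5, -2.4]
grip_width: 0.0169
```

```bash
python3 o.py
```

```text
10.95 [ 0.5362 -0.1937  0.2143] yaw -0.1151 zax [-0. -0. -1.] F [-4.37 -0.5  -2.37] T [ 0.042  1.271 -0.056] 0.016853998259340287 [-0.     0.001 -0.     0.001  0.     0.005]
```

Request:
send_rows(
  targets=[
    [[0.05,-0.01,0,0,0.8],[0.05,-0.01,0,0,0.8],[0.05,-0.01,0,0,0.8]],
  ],
)

```text
clock: 11.32
eef_pos: [0.5366, -0.1937, 0.2143]
tool_rot: [0.747, 0.665, -0.0, -0.0]
ft_force: [-5.9, 0.3, -2.8]
grip_width: 0.0166
```

```bash
python3 o.py
```

```text
11.325 [ 0.5366 -0.1937  0.2143] yaw -0.115 zax [-0.  0. -1.] F [-5.92  0.29 -2.77] T [ 0.091  1.293 -0.027] 0.01655613920533883 [ 0.002 -0.001 -0.    -0.001 -0.    -0.005]
```

Request:
send_rows(
  targets=[
    [[0.04,0,0,0,0.8],[0.04,0,0,0,0.8],[0.04,0,0,0,0.8]],
  ],
)

```text
clock: 11.7
eef_pos: [0.5369, -0.1938, 0.2142]
tool_rot: [0.747, 0.665, -0.0, -0.0]
ft_force: [-5.8, 0.3, -3.2]
grip_width: 0.0168
```

```bash
python3 o.py
python3 - <<'E'
from h import *
im=vision.camera("side"); cv2.imwrite("pics/side4.png",im[:,:,::-1])
cv2.imwrite("pics/m4.png",cv2.resize(cv2.imread("pics/side4.png")[125:205,260:340],(590,590),interpolation=2))
E
```

```text
11.7 [ 0.5369 -0.1938  0.2142] yaw -0.1151 zax [-0. -0. -1.] F [-5.8   0.3  -3.24] T [ 0.012  1.406 -0.076] 0.016843057655910564 [ 0.001 -0.002 -0.001  0.001 -0.001  0.006]
```

View pics/m4.png

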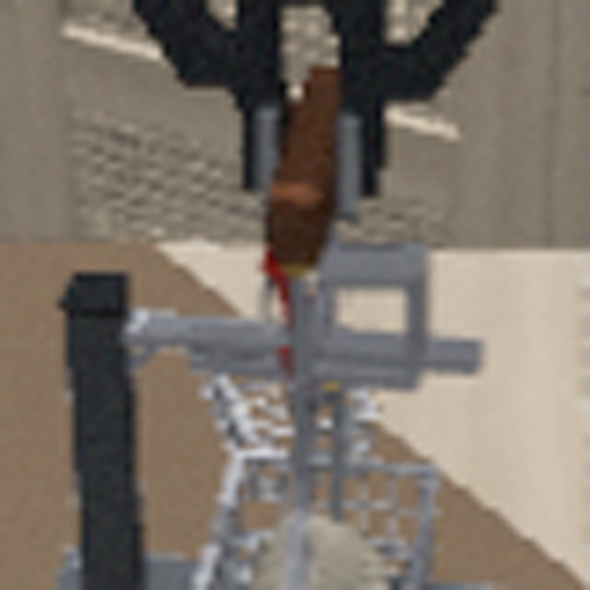

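Request:
send_rows(
  targets=[
    [[0.02,0,0.1,0,0.8],[0.04,0,0.2,0,0.8],[0.06,-0.01,0.3,0,0.8],[0.08,-0.01,0.4,0,0.8],[0.08,-0.01,0.4,0,0.8],[0.08,-0.01,0.4,0,0.8]],
  ],
)

```text
clock: 12.5
eef_pos: [0.5378, -0.1936, 0.2181]
tool_rot: [0.747, 0.665, -0.0, -0.0]
ft_force: [-4.9, 0.9, -6.2]
grip_width: 0.0174
```

```bash
python3 o.py
```

```text
12.5 [ 0.5378 -0.1936  0.2181] yaw -0.1149 zax [-0.  0. -1.] F [-4.87  0.89 -6.2 ] T [ 0.219  1.345 -0.107] 0.01736338793678191 [-0.    -0.001 -0.     0.     0.001  0.008]
```

Request:
send_rows(
  targets=[
    [[0.01,0,0.1,0,0.8],[0.03,0,0.2,0,0.8],[0.05,-0.01,0.3,0,0.8],[0.07,-0.01,0.4,0,0.8],[0.07,-0.01,0.4,0,0.8],[0.07,-0.01,0.4,0,0.8]],
  ],
)

```text
clock: 13.25
eef_pos: [0.5386, -0.1939, 0.2225]
tool_rot: [0.747, 0.665, 0.0, 0.0]
ft_force: [-5.6, 1.0, -5.5]
grip_width: 0.0172
```

```bash
python3 o.py
```

```text
13.25 [ 0.5386 -0.1939  0.2225] yaw -0.115 zax [ 0. -0. -1.] F [-5.58  1.05 -5.48] T [ 0.213  1.388 -0.033] 0.01718920928396425 [-0.001  0.001 -0.     0.     0.002 -0.006]
```

Request:
send_rows(
  targets=[
    [[0.0,0,0.1,0,0.8],[0.02,0,0.2,0,0.8],[0.04,0,0.3,0,0.8],[0.06,-0.01,0.4,0,0.8],[0.06,-0.01,0.4,0,0.8],[0.06,-0.01,0.4,0,0.8]],
  ],
)

```text
clock: 14.0
eef_pos: [0.5394, -0.194, 0.2265]
tool_rot: [0.747, 0.665, 0.0, 0.0]
ft_force: [-5.6, 0.1, -5.8]
grip_width: 0.0169
```

```bash
python3 o.py
```

```text
14.0 [ 0.5394 -0.194   0.2265] yaw -0.1149 zax [ 0.001 -0.    -1.   ] F [-5.56  0.11 -5.76] T [ 0.19   1.165 -0.051] 0.016935663000164667 [ 0.     0.002 -0.001 -0.001 -0.001 -0.005]
```

Request:
send_rows(
  targets=[
    [[0.0,0,0.1,0,0.8],[0.02,0,0.2,0,0.8],[0.04,0,0.3,0,0.8],[0.06,-0.01,0.4,0,0.8],[0.06,-0.01,0.4,0,0.8],[0.06,-0.01,0.4,0,0.8]],
  ],
)

```text
clock: 14.75
eef_pos: [0.5401, -0.1942, 0.2305]
tool_rot: [0.747, 0.665, 0.0, 0.0]
ft_force: [-2.6, 0.5, -4.7]
grip_width: 0.0172
```

```bash
python3 o.py
```

```text
14.75 [ 0.5401 -0.1942  0.2305] yaw -0.1149 zax [ 0.001 -0.    -1.   ] F [-2.64  0.5  -4.72] T [ 0.203  0.831 -0.03 ] 0.017248504717448265 [ 0.     0.001 -0.001 -0.001 -0.001  0.007]
```

Request:
send_rows(
  targets=[
    [[0.02,0,0.1,0,0.8],[0.04,0,0.2,0,0.8],[0.06,-0.01,0.3,0,0.8],[0.07,-0.01,0.4,0,0.8],[0.07,-0.01,0.4,0,0.8],[0.07,-0.01,0.4,0,0.8]],
  ],
)

```text
clock: 15.5
eef_pos: [0.5407, -0.1943, 0.2345]
tool_rot: [0.747, 0.665, 0.0, 0.0]
ft_force: [-3.1, 0.5, -5.3]
grip_width: 0.017
```

```bash
python3 o.py
```

```text
15.5 [ 0.5407 -0.1943  0.2345] yaw -0.115 zax [ 0.001 -0.    -1.   ] F [-3.07  0.48 -5.31] T [ 0.097  0.734 -0.009] 0.01698145948010125 [-0.    -0.    -0.001  0.001 -0.001 -0.003]
```

Request:
send_rows(
  targets=[
    [[0.02,0,0.1,0,0.8],[0.04,0,0.2,0,0.8],[0.06,-0.01,0.3,0,0.8],[0.08,-0.01,0.4,0,0.8],[0.1,-0.01,0.5,0,0.8],[0.1,-0.01,0.5,0,0.8]],
  ],
)

```text
clock: 16.25
eef_pos: [0.5417, -0.1944, 0.2395]
tool_rot: [0.747, 0.665, 0.0, 0.0]
ft_force: [-2.0, 0.3, -4.8]
grip_width: 0.0168
```

```bash
python3 o.py
```

```text
16.25 [ 0.5417 -0.1944  0.2395] yaw -0.115 zax [ 0.001 -0.    -1.   ] F [-1.96  0.26 -4.8 ] T [ 0.075  0.602 -0.038] 0.016758981817178997 [ 0.001 -0.002 -0.002 -0.002 -0.001  0.009]
```

Request:
send_rows(
  targets=[
    [[0.02,0,0.1,0,0.8],[0.04,0,0.2,0,0.8],[0.06,-0.01,0.3,0,0.8],[0.08,-0.01,0.4,0,0.8],[0.1,-0.01,0.5,0,0.8],[0.1,-0.01,0.5,0,0.8]],
  ],
)

```text
clock: 17.0
eef_pos: [0.5427, -0.1944, 0.2446]
tool_rot: [0.747, 0.665, 0.0, 0.0]
ft_force: [-1.3, 0.2, -2.7]
grip_width: 0.0167
```

```bash
python3 o.py
```

```text
17.0 [ 0.5427 -0.1944  0.2446] yaw -0.115 zax [ 0.001 -0.    -1.   ] F [-1.28  0.18 -2.66] T [0.095 0.473 0.003] 0.016733522805127816 [-0.002 -0.001  0.    -0.001 -0.     0.007]
```

Request:
send_rows(
  targets=[
    [[0.02,0,0.2,0,0.8],[0.02,0,0.4,0,0.8],[0.02,0,0.7,0,0.8],[0.02,0,1.1,0,0.8],[0.02,0,1.6,0,0.8],[0.02,0,2.0,0,0.8],[0.02,0,2.0,0,0.8],[0.02,0,2.0,0,0.8]],
  ],
)

```text
clock: 18.0
eef_pos: [0.5427, -0.1944, 0.2642]
tool_rot: [0.747, 0.665, -0.0, -0.0]
ft_force: [-0.3, -0.6, -4.6]
grip_width: 0.0171
```

```bash
python3 o.py
python3 - <<'E'
from h import *
im=vision.camera("side"); cv2.imwrite("pics/side5.png",im[:,:,::-1])
cv2.imwrite("pics/m5.png",cv2.resize(cv2.imread("pics/side5.png")[100:240,240:380],(590,590),interpolation=2))
E
```

```text
18.0 [ 0.5427 -0.1944  0.2642] yaw -0.115 zax [-0.  0. -1.] F [-0.25 -0.61 -4.57] T [-0.022  0.092 -0.027] 0.0171329651372733 [-0.002  0.003 -0.005  0.001  0.001  0.001]
```

View pics/m5.png

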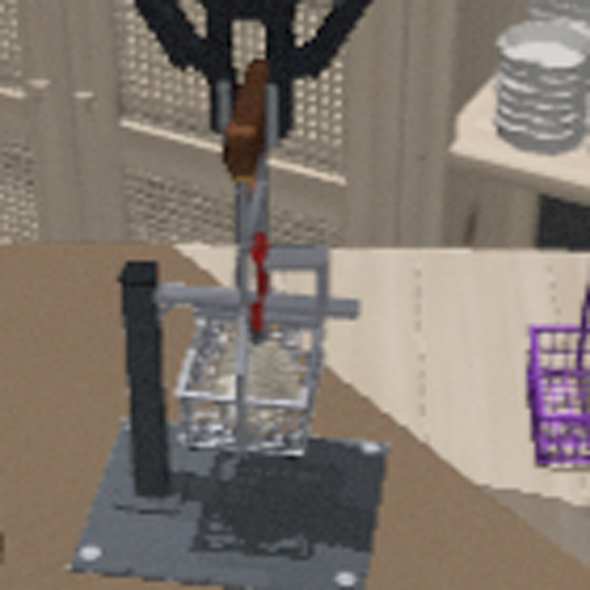

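Request:
send_rows(
  targets=[
    [[0,0,-0.2,0,0.8],[0,0,-0.5,0,0.8],[0,0,-0.7,0,0.8],[-0.3,0.03,-0.7,0,0.8],[-0.9,0.1,-0.7,0,0.8],[-1.7,0.2,-0.7,0,0.8],[-2.6,0.3,-0.7,0,0.8],[-3.5,0.4,-0.7,0,0.8],[-4.4,0.51,-0.7,0,0.8],[-5.2,0.6,-0.7,0,0.8],[-5.8,0.67,-0.7,0,0.8],[-6.0,0.69,-0.7,0,0.8]],
  ],
)

```text
clock: 19.55
eef_pos: [0.4823, -0.1875, 0.2574]
tool_rot: [0.747, 0.665, 0.0, 0.0]
ft_force: [-0.1, 0.1, -5.1]
grip_width: 0.0169
```

```bash
python3 o.py
python3 - <<'E'
from h import *
th=-.25
for nm,cam,uv,z in(("bottle","top",(295.5,149),.10),("spool","top",(297.5,210),.036),("stamp","top",(325,140),.08),("bottle","side",(242.8,278),.0),("stamp","side",(236,245),0)):
    print(nm,onplane(uv,cam,z))
E
```

```text
19.55 [ 0.4823 -0.1875  0.2574] yaw -0.1151 zax [ 0. -0. -1.] F [-0.08  0.06 -5.11] T [-0.027 -0.016  0.016] 0.016938343976574368 [-0.008 -0.023 -0.032 -0.014  0.004 -0.007]
bottle [ 0.65476648 -0.00211737  0.1       ]
spool [ 0.47220007 -0.00824606  0.036     ]
stamp [ 0.69072206 -0.09412961  0.08      ]
bottle [0.6667709  0.00657095 0.        ]
stamp [ 0.6995318  -0.10022483  0.        ]
```

Request:
send_rows(
  targets=[
    [[-0.3,0.03,0,0,0.8],[-0.9,0.1,0,0,0.8],[-1.8,0.2,0,0,0.8],[-2.8,0.32,0,0,0.8],[-3.8,0.43,0,0,0.8],[-4.6,0.53,0,0,0.8],[-5.2,0.6,0,0,0.8],[-5.4,0.62,0,0,0.8],[-5.5,0.63,0.2,0,0.8],[-5.5,0.63,0.8,0,0.8],[-5.5,0.63,1.6,0,0.8],[-5.5,0.63,2.4,0,0.8]],
  ],
)

```text
clock: 21.05
eef_pos: [0.428, -0.1813, 0.2821]
tool_rot: [0.747, 0.665, 0.0, 0.0]
ft_force: [0.6, -0.6, -5.8]
grip_width: 0.0171
```

```bash
python3 o.py
```

```text
21.05 [ 0.428  -0.1813  0.2821] yaw -0.1149 zax [ 0.001 -0.    -1.   ] F [ 0.61 -0.6  -5.82] T [-0.017  0.033  0.014] 0.017055761472129432 [-0.001 -0.018  0.148  0.162 -0.     0.001]
```

Request:
send_rows(
  targets=[
    [[0,0.2,0.8,0,0.8],[0,0.8,1.6,0,0.8],[0,1.8,2.4,0,0.8],[0.1,3.0,3.2,0,0.8],[0.3,4.4,4.0,0,0.8],[0.5,6.0,4.6,-0.01,0.8],[0.8,7.6,5.0,-0.02,0.8],[1.1,9.2,5.0,-0.03,0.8],[1.5,10.8,5.0,-0.04,0.8],[1.9,12.4,5.0,-0.05,0.8],[2.3,14.0,5.0,-0.06,0.8],[2.7,15.6,5.0,-0.07,0.8]],
  ],
)

```text
clock: 22.55
eef_pos: [0.4547, -0.0238, 0.3316]
tool_rot: [0.769, 0.639, 0.0, -0.0]
ft_force: [0.4, -1.2, -5.0]
grip_width: 0.0168
```

```bash
python3 o.py;python3 - <<'E'
from h import *
im=vision.camera("side"); cv2.imwrite("pics/side6.png",im[:,:,::-1])
E
```

```text
22.55 [ 0.4547 -0.0238  0.3316] yaw -0.1846 zax [ 0.  0. -1.] F [ 0.37 -1.2  -4.99] T [ 0.019 -0.018  0.033] 0.01679924002574401 [0.285 0.047 0.054 0.006 0.002 0.362]
```

View pics/side6.png

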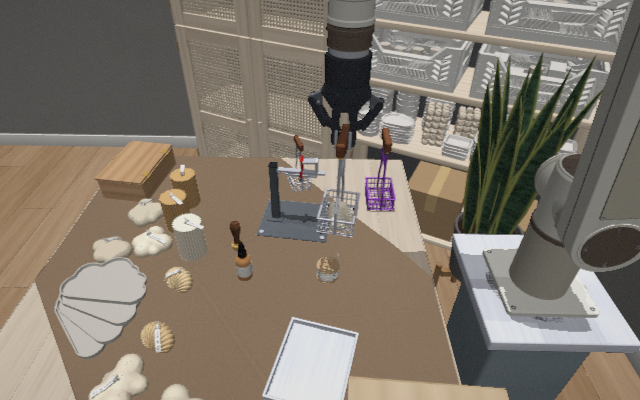

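Run:
```python
from h import *
print(tri(np.array((349.,379.)),np.array((155.,208.))))
for z in(0,.1,.2,.3): print(z,onplane((155,208),"top",z),onplane((146,283),"top",z),onplane((349,379),"side",z))
```

```text
(array([0.45480472, 0.36475561, 0.21818119]), np.float64(0.1783052885024067))
0 [0.47984661 0.45734493 0.        ] [0.24059261 0.4698758  0.        ] [0.43570662 0.24480555 0.        ]
0.1 [0.46875582 0.41485494 0.1       ] [0.24958213 0.4263341  0.1       ] [0.44437009 0.29979639 0.1       ]
0.2 [0.45766503 0.37236494 0.2       ] [0.25857165 0.3827924  0.2       ] [0.45303357 0.35478723 0.2       ]
0.3 [0.44657423 0.32987495 0.3       ] [0.26756116 0.33925071 0.3       ] [0.46169704 0.40977807 0.3       ]
```

Request:
send_rows(
  targets=[
    [[0.4,1.6,0,-0.01,0.8],[0.8,3.4,0,-0.01,0.8],[1.2,5.4,0,-0.02,0.8],[1.6,7.4,0,-0.03,0.8],[2.0,9.4,0,-0.04,0.8],[2.4,11.4,0,-0.05,0.8],[2.8,13.2,0,-0.06,0.8],[3.1,14.6,0,-0.065,0.8],[3.3,15.6,0,-0.065,0.8],[3.4,16.2,0,-0.065,0.8],[3.4,16.4,0,-0.065,0.8]],
  ],
)

```text
clock: 23.98
eef_pos: [0.4887, 0.1388, 0.3312]
tool_rot: [0.79, 0.613, -0.0, 0.0]
ft_force: [0.3, 0.3, -5.7]
grip_width: 0.0172
```

```bash
python3 o.py;python3 - <<'E'
from h import *
for n in("side","top"):
    im=vision.camera(n); cv2.imwrite(f"pics/{n}7.png",im[:,:,::-1])
E
```

```text
23.975 [0.4887 0.1388 0.3312] yaw -0.2499 zax [-0. -0. -1.] F [ 0.26  0.28 -5.67] T [-0.015 -0.003  0.015] 0.017153969539675535 [ 0.02   0.003  0.006  0.003 -0.005  0.028]
```

View pics/side7.png

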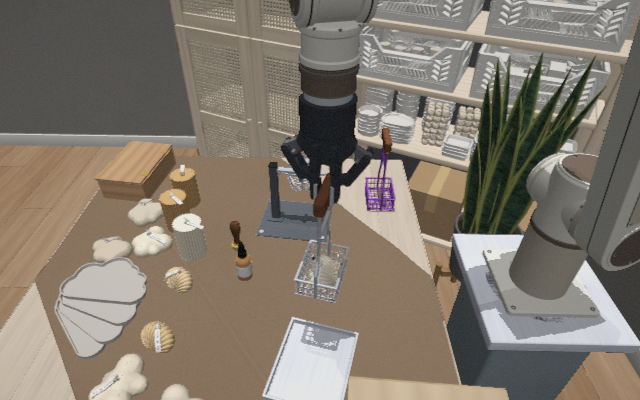

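View pics/top7.png

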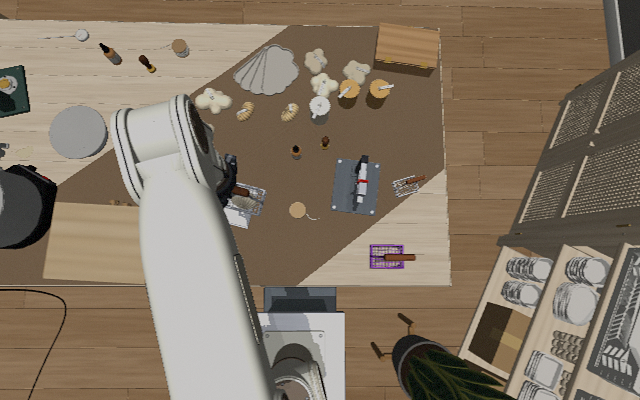

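Request:
send_rows(
  targets=[
    [[0.1,0.6,0,0,0.8],[0.3,1.8,0,0,0.8],[0.6,3.4,0,0,0.8],[0.8,5.0,0,0,0.8],[1.1,6.6,0,0,0.8],[1.2,7.6,0,0,0.8],[1.3,8.2,-0.5,0,0.8],[1.3,8.2,-1.7,0,0.8],[1.3,8.2,-3.4,0,0.8],[1.3,8.2,-5.2,0,0.8],[1.3,8.2,-7,0,0.8],[1.3,8.2,-8,0,0.8]],
  ],
)

```text
clock: 25.58
eef_pos: [0.5008, 0.2198, 0.2494]
tool_rot: [0.79, 0.613, -0.002, -0.0]
ft_force: [-0.1, 0.4, -5.4]
grip_width: 0.0171
```

Request:
send_rows(
  targets=[
    [[0,0,-1,0,0.8],[0,0,-2,0,0.8],[0,0,-2.7,0,0.8],[0,0,-3,0,0.8],[0,0,-3,0,0.8]],
  ],
)

```text
clock: 26.2
eef_pos: [0.5017, 0.2208, 0.2213]
tool_rot: [0.79, 0.613, -0.0, -0.0]
ft_force: [-0.5, -0.8, -5.8]
grip_width: 0.0168
```

```bash
python3 o.py;python3 - <<'E'
from h import *
for n in("side","top"):
    im=vision.camera(n); cv2.imwrite(f"pics/{n}8.png",im[:,:,::-1])
cv2.imwrite("pics/m8.png",cv2.resize(cv2.imread("pics/side8.png")[220:400,230:400],(566,600),interpolation=2))
E
```

```text
26.2 [0.5017 0.2208 0.2213] yaw -0.25 zax [-0.  0. -1.] F [-0.46 -0.78 -5.8 ] T [0.038 0.02  0.052] 0.01684039466169358 [-0.    -0.005  0.009  0.004  0.     0.001]
```

View pics/m8.png

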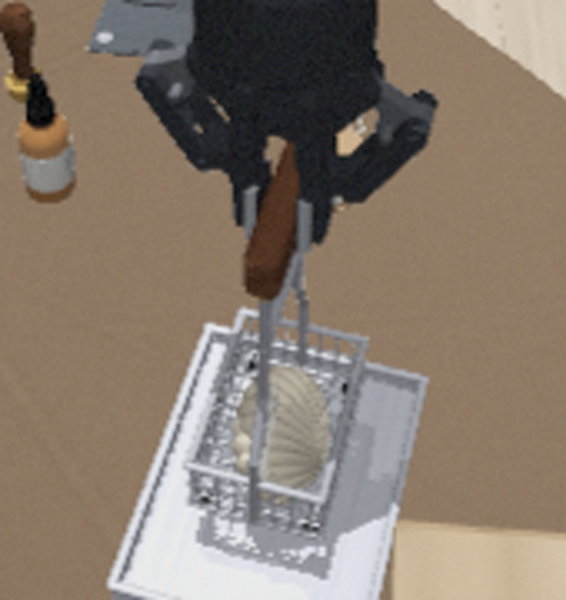

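Run:
```python
from h import *
P=[[sx*.035,sy*.049,.0397+.042] for sx,sy in((-1,1),(1,1),(1,-1),(-1,-1))]
print(np.round((proj(fr(.5017,.2208,-.25,P),"side")-[230,220]+.5)*3.33).astype(int).tolist())
print(np.round((proj(fr(.5017,.2208,-.25,[[0,.042,.0397+.209],[0,-.042,.0397+.209]]),"side")-[230,220]+.5)*3.33).astype(int).tolist())
```

```text
[[322, 505], [188, 470], [243, 317], [365, 345]]
[[258, 265], [306, 129]]
```

Request:
send_rows(
  targets=[
    [[0,0,-0.5,0,0.8],[0,0,-1.2,0,0.8],[0,0,-1.9,0,0.8],[0,0,-2.5,0,0.8],[0,0,-2.9,0,0.8],[0,0,-3.2,0,0.8],[0,0,-3.4,0,0.8],[0,0,-3.4,0,0.8],[0,0,-3.4,0,0.8]],
  ],
)

```text
clock: 27.42
eef_pos: [0.5018, 0.2208, 0.1875]
tool_rot: [0.79, 0.613, 0.0, 0.0]
ft_force: [0.9, -0.7, -4.6]
grip_width: 0.0172
```

```bash
python3 o.py
```

```text
27.425 [0.5018 0.2208 0.1875] yaw -0.25 zax [ 0.  0. -1.] F [ 0.87 -0.73 -4.61] T [ 0.03  -0.004  0.002] 0.017246727947441323 [ 0.001  0.     0.001 -0.    -0.001  0.001]
```

Request:
send_rows(
  targets=[
    [[0,0,-0.05,0,0.8],[0,0,-0.1,0,0.8],[0,0,-0.15,0,0.8],[0,0,-0.15,0,0.8]],
  ],
)

```text
clock: 27.92
eef_pos: [0.5016, 0.2208, 0.1857]
tool_rot: [0.79, 0.613, -0.0, -0.0]
ft_force: [0.1, -0.1, -4.9]
grip_width: 0.0169
```

```bash
python3 o.py
```

```text
27.925 [0.5016 0.2208 0.1857] yaw -0.25 zax [-0. -0. -1.] F [ 0.14 -0.15 -4.93] T [ 0.041  0.053 -0.03 ] 0.016861438125866688 [0.    0.001 0.    0.    0.    0.   ]
```

Request:
send_rows(
  targets=[
    [[0,0,-0.05,0,0.8],[0,0,-0.1,0,0.8],[0,0,-0.1,0,0.8]],
  ],
)

```text
clock: 28.3
eef_pos: [0.5019, 0.2208, 0.1852]
tool_rot: [0.79, 0.613, 0.0, 0.0]
ft_force: [-0.4, -0.2, -1.6]
grip_width: 0.0169
```

```bash
python3 o.py
```

```text
28.3 [0.5019 0.2208 0.1852] yaw -0.2501 zax [ 0.001  0.    -1.   ] F [-0.41 -0.2  -1.61] T [-0.136  0.125  0.014] 0.016933292037961827 [-0.001  0.     0.     0.001  0.002  0.001]
```

Request:
send_rows(
  targets=[
    [[0,0,-0.05,0,0.8],[0,0,-0.05,0,0.8],[0,0,-0.05,0,0.8]],
  ],
)

```text
clock: 28.68
eef_pos: [0.502, 0.2207, 0.1851]
tool_rot: [0.79, 0.613, 0.001, 0.0]
ft_force: [-0.8, -2.4, 3.1]
grip_width: 0.0172
```

```bash
python3 o.py
```

```text
28.675 [0.502  0.2207 0.1851] yaw -0.2501 zax [ 0.001  0.    -1.   ] F [-0.85 -2.39  3.1 ] T [-0.365  0.454  0.089] 0.01718922699945344 [-0.    -0.001 -0.    -0.001 -0.     0.001]
```

Request:
send_rows(
  targets=[
    [[0,0,0.04,0,0.8],[0,0,0.04,0,1.7],[0,0,0.04,0,1.9],[0,0,0.04,0,2.2],[0,0,0.04,0,2.8],[0,0,0.04,0,3.6],[0,0,0.04,0,4.5],[0,0,0.04,0,4.5]],
  ],
)

```text
clock: 29.68
eef_pos: [0.5017, 0.2208, 0.1847]
tool_rot: [0.79, 0.613, -0.0, -0.0]
ft_force: [1.0, -0.2, -0.6]
grip_width: 0.0452
```

```bash
python3 o.py;python3 - <<'E'
from h import *
im=vision.camera("side"); cv2.imwrite("pics/side9.png",im[:,:,::-1])
cv2.imwrite("pics/m9.png",cv2.resize(cv2.imread("pics/side9.png")[220:400,230:400],(566,600),interpolation=2))
E
```

```text
29.675 [0.5017 0.2208 0.1847] yaw -0.25 zax [-0.  0. -1.] F [ 1.03 -0.2  -0.57] T [-0.002  0.004  0.023] 0.04523220706217558 [-0.001 -0.     0.001 -0.001 -0.001  0.001]
```

View pics/m9.png

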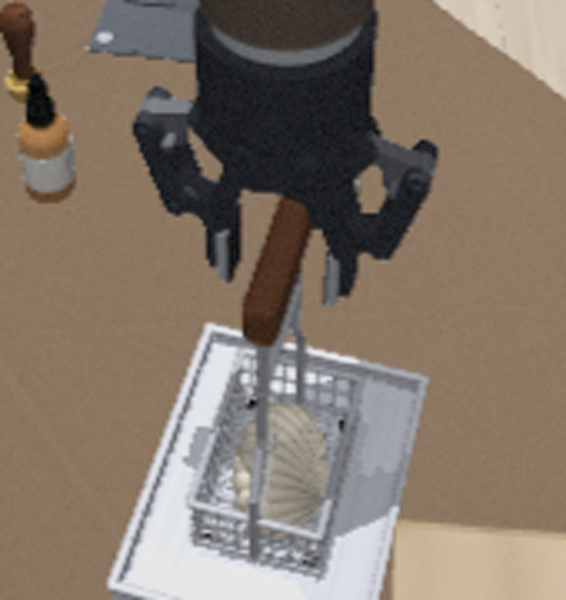

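The basket stands upright in the pan with the candle in it, and the fingers are clear of the grip. Next I retreat upward.

Request:
send_rows(
  targets=[
    [[0,0,0.5,0,4.5],[0,0,2,0,4.5],[0,0,4,0,4.5],[0,0,7,0,4.5],[0,0,10,0,4.5],[0,-2,13,0,4.5],[-1,-5,14,0,4.5],[-2,-9,14,0,4.5],[-3,-13,14,0,4.5],[-4,-17,14,0,4.5],[-4,-19,14,0,4.5],[-4,-19,14,0,4.5]],
  ],
)

```text
clock: 31.22
eef_pos: [0.4618, 0.0297, 0.3261]
tool_rot: [0.791, 0.612, 0.001, 0.001]
ft_force: [0.2, 0.7, -0.2]
grip_width: 0.0452
```

```bash
python3 o.py;python3 - <<'E'
from h import *
for n in("side","top"):
    im=vision.camera(n); cv2.imwrite(f"pics/{n}10.png",im[:,:,::-1])
a=cv2.resize(cv2.imread("pics/side10.png")[200:400,200:400],(400,400),interpolation=2)
b=cv2.resize(cv2.imread("pics/top10.png")[120:270,180:330],(400,400),interpolation=2)
cv2.imwrite("pics/m10.png",np.hstack([a,b]))
E
```

```text
31.225 [0.4618 0.0297 0.3261] yaw -0.2528 zax [ 0.002  0.    -1.   ] F [ 0.17  0.67 -0.24] T [ 0.006  0.016 -0.042] 0.045197832109850865 [ 0.035  0.013  0.001 -0.005  0.013  0.011]
```

View pics/m10.png

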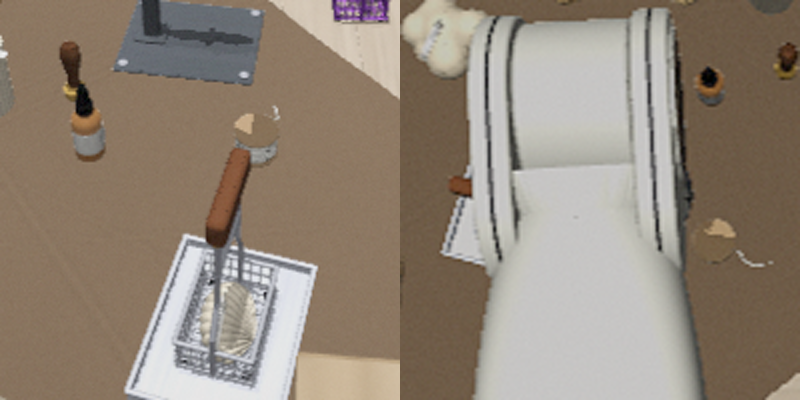

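Request:
send_rows(
  targets=[
    [[0,0,0,0,4.5],[0,0,0,0,4.5],[0,0,0,0,4.5],[0,0,0,0,4.5]],
  ],
)

```text
clock: 31.82
eef_pos: [0.4617, 0.0311, 0.3246]
tool_rot: [0.79, 0.614, -0.0, -0.0]
ft_force: [-0.3, 0.6, 0.1]
grip_width: 0.0449
```

Run:
```python
from h import *
P=[[sx*.035,sy*.049,.045] for sx,sy in((-1,1),(1,1),(1,-1),(-1,-1))]
print(np.round((proj(fr(.502,.221,-.25,P),"side")-[200,200]+.5)*2).astype(int).tolist())
bot.job_done(); print(bot.get_obs()["clock"])
```

```text
[[252, 366], [174, 346], [206, 254], [277, 271]]
the job is handed in; nothing more can be done
the job is handed in; nothing more can be done
```

The basket is off the hook and standing upright in the middle of the drip pan with the candle in it. I handed the job in at about 32 s of the 66 s allowed, with the gripper clear of everything.

- **Unhooking:** I took the larger basket that was not purple. I lifted its bar about 3 mm off the arm, then pressed it back and felt the keeper at about 4 N. I stopped at its stop, at about 6 N, after about 4.5 mm of travel.
- **Lifting out:** I followed the leaning keeper up in 4–5 mm steps. I saw no sign of the bar catching on the beak, and the keeper sprang shut behind it. At bar heights of about 10–18 mm above the bowl point, the force (4.9–5.6 N) was 1–2 N above what I expected from the spring. The bar may have rested lightly on the keeper's stop there, so I eased off.
- **Set-down:** I lowered the basket until its feet touched, at which point I was pressing with about 3 N, then opened the fingers.
- **Last checks:** The side picture shows the basket upright with the candle in it. Its rim is within about 2 mm of the pan-centre prediction. The bottle, stamp and spool show no visible movement. The top camera was mostly blocked by the arm in the last pictures, so the final position rests on the side view alone.

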